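# Find the socket that fits the relief board's clamp nut

### The job

Take the cork sanding block off the front clamp nut of the black relief board and lay it on the bare table, clear of the board. Then try the sockets from the rack on that nut until you find the one that goes fully home over it, standing the ones that do not fit back upright in the rack; finish with the fitting socket seated on the nut and still held in the gripper, do not let go. Leave the spray can, the tape roll and the modelling stick where they are.

Things in the scene. Friction and masses are not known exactly. Their poses are not given: they have to be found in the camera images.
- board: Fixed black board on the table, 330 (x) by 200 (y) mm, 18 thick, from 50 mm before to 280 mm behind its origin. White plaster slab on it from x 60 mm on, top 40 mm above the table. Three round aluminium clamp hubs, 70 mm diameter, top 63 mm above the table: the front one at the origin, two at the far corners (x 238, y +-62; not part of the job). Origin: on the table under the front hub.
- nut_seat (a point): Centre of the front hub's recess floor, 43 mm above the table: where the middle of the socket's mouth is when fully home. z up, x square to a pair of the nut's flats. The round recess is 20 mm deep (rim 63 mm above the table); the fixed brass hex nut in it is 15 mm high (the last 3 mm a cone), its top 5 mm below the rim.
- nut_top (a point): Middle of the top of that nut, 58 mm above the table. The nut is 16, 24 or 32 mm across flats (recess 31, 40 or 49 mm diameter), which one changes and is not told. Only the matching socket (1.2 mm play all round, hex yaw within 9 degrees, same every 60) drops to the floor; a smaller one stops on the nut, 15 mm too high, a larger one on the rim, 20 mm too high.
- block: Loose cork sanding block, 110 mm (x) by 50 mm (y) by 30 mm, about 80 g, at first lying across the front hub (underside 63 mm above the table). Grip it across its 50 mm. Origin: centre of the underside.
- block_center (a point): Middle of the cork block, 15 mm above its underside.
- rack: Fixed wooden tray, 90 mm (x) by 250 mm (y), 18 mm high, floor 6 mm thick, walls 6 mm, with three equal open compartments in a row along its y (centres at y -80, 0, +80 mm, each about 75 mm by 78 mm inside). Origin: centre of the underside, on the table.
- socket_s: Steel socket, yellow band, ~120 g, 82 mm tall, mouth down in the rack, any yaw. Skirt 27 mm across outer corners, hex cavity 20 mm deep for a 16 mm nut (opening 18.4 mm); round body dia. 27, from 30 mm up tapering to 22 at 40 mm; above that the square adapter 16 x 16 mm, to grip. Origin: centre of the mouth (underside), z up; x is square to a pair of hex flats and of adapter faces.
- socket_m: Steel socket, blue band, ~170 g, 82 mm tall, mouth down in the rack, any yaw. Skirt 36 mm across outer corners, hex cavity 20 mm deep for a 24 mm nut (opening 26.4 mm); round body dia. 36, from 30 mm up tapering to 22 at 40 mm; above that the square adapter 16 x 16 mm, to grip. Origin: centre of the mouth (underside), z up; x is square to a pair of hex flats and of adapter faces.
- socket_l: Steel socket, red band, ~240 g, 82 mm tall, mouth down in the rack, any yaw. Skirt 45.5 mm across outer corners, hex cavity 20 mm deep for a 32 mm nut (opening 34.4 mm); round body dia. 45.5, from 30 mm up tapering to 22 at 40 mm; above that the square adapter 16 x 16 mm, to grip. Origin: centre of the mouth (underside), z up; x is square to a pair of hex flats and of adapter faces.
- spray_can: Loose white and blue spray can, 52 mm diameter, about 170 mm high, standing. Origin: centre of its underside. Leave alone.
- tape: Loose roll of yellow masking tape lying flat, 100 mm diameter, 24 mm high. Origin: centre of its underside. Leave alone.
- stick: Loose wooden modelling stick, 165 mm long (along its x), 10 mm thick, lying on the table. Origin: on its underside near the middle. Leave alone.
Mind the look-alikes: they are no part of the job. Of the things shaped like the block, the cork one is meant.

How it is judged:
On the way:
1. the cork block has been laid on the bare table, clear of the board, and let go (height (world z) of block_center below 0.029 m and horizontal distance between block_center and nut_seat above 0.07 m and linear speed of block below 0.03 m/s and contact force between the fingers and block below 0.3 N), for 0.2 s.
At the end, for the whole second after the job is handed in: One socket is home on the front nut (mouth within 4 mm of the recess floor and 5 mm of its centre, within 0.1 rad of upright), still, gripped with over 1 N; the other two stand in the rack (within 0.2 rad of upright); the block's middle is below 29 mm and over 70 mm from the nut (height (world z) of block_center below 0.029 m and horizontal distance between block_center and nut_seat above 0.07 m and ((z of socket_s in the frame of nut_seat between -0.004 and 0.004 m and horizontal distance between socket_s and nut_seat below 0.005 m and angle between socket_s's own z axis and vertical below 0.1 rad and contact force between the fingers and socket_s above 1 N and linear speed of socket_s below 0.03 m/s and x of socket_m in the frame of rack between -0.045 and 0.045 m and y of socket_m in the frame of rack between -0.125 and 0.125 m and z of each of socket_m, socket_l in the frame of rack below 0.012 m and angle between each of socket_m, socket_l's own z axis and vertical below 0.2 rad and x of socket_l in the frame of rack between -0.045 and 0.045 m and y of socket_l in the frame of rack between -0.125 and 0.125 m) or (z of socket_m in the frame of nut_seat between -0.004 and 0.004 m and horizontal distance between socket_m and nut_seat below 0.005 m and angle between socket_m's own z axis and vertical below 0.1 rad and contact force between the fingers and socket_m above 1 N and linear speed of socket_m below 0.03 m/s and x of socket_s in the frame of rack between -0.045 and 0.045 m and y of socket_s in the frame of rack between -0.125 and 0.125 m and z of each of socket_s, socket_l in the frame of rack below 0.012 m and angle between each of socket_s, socket_l's own z axis and vertical below 0.2 rad and x of socket_l in the frame of rack between -0.045 and 0.045 m and y of socket_l in the frame of rack between -0.125 and 0.125 m) or (z of socket_l in the frame of nut_seat between -0.004 and 0.004 m and horizontal distance between socket_l and nut_seat below 0.005 m and angle between socket_l's own z axis and vertical below 0.1 rad and contact force between the fingers and socket_l above 1 N and linear speed of socket_l below 0.03 m/s and x of socket_s in the frame of rack between -0.045 and 0.045 m and y of socket_s in the frame of rack between -0.125 and 0.125 m and z of each of socket_s, socket_m in the frame of rack below 0.012 m and angle between each of socket_s, socket_m's own z axis and vertical below 0.2 rad and x of socket_m in the frame of rack between -0.045 and 0.045 m and y of socket_m in the frame of rack between -0.125 and 0.125 m))); the arm keeps its last pose, push and grip.
It fails at once if the spray can is moved more than 30 mm (distance of spray_can from where it was at the start of the episode above 0.03 m).
It fails at once if the tape roll is moved more than 30 mm (distance of tape from where it was at the start of the episode above 0.03 m).
It fails at once if the modelling stick is moved more than 30 mm (distance of stick from where it was at the start of the episode above 0.03 m).
It also fails if it takes over 72 s, if anything falls off the work surface, if the arm or the gripper's body presses on something with over 40 N, if the wrist force passes 120 N, or if a joint passes its speed limit or range.

### The arm

A 7-joint arm with a two-finger parallel gripper is mounted at the origin on the work surface. World frame = base frame: x ahead of the robot, y to its left, z up, the work surface at z = 0. Lengths are in m, angles in rad, forces in N, time in s.
With the tool pointing down it reaches from about 0.425 to 0.975 m from the base axis. Payload 16.7 kg.
Tool frame: the origin (TCP) lies between the finger pads; the fingertips stand 25 mm ahead of it and the grasp point (between the pads) lies 6 mm ahead of it; y points along the fingers, x is the direction in which the jaws open and shut, and the axes are right-handed (so a half turn about y gives the same grasp; the last joint's range is limited). The gripper opens to 85 mm and grips with 20 to 120 N. Pads are 22 mm wide; open, the fingers measure 114 mm over their backs; the gripper's body (76 mm by 85 mm) begins 54 mm behind the grasp point. The pads swing forward as they close: fully open they stand 13 mm farther back than shut.
Start: joints at [-1.433, 0.426, 0.074, 1.606, -0.034, 1.111, -0.067], TCP at [0.192, 0.647, 0.256] pointing down, gripper open.
Joint ranges: [-2.85, 2.85], [-0.5, 2.14], [-1.23, 1.37], [0.21, 2.46], [-1.02, 4.16], [0.16, 2.05], [-2.73, 2.73]. Speed limits (rad/s): [1.89, 1.89, 2.39, 2.39, 3.01, 3.01, 3.01].

### API

Orientations are given as a unit quaternion [w, x, y, z].
In Python, from plant import arm gives the robot as it stands.
- The arm moves only by the tool move_arm, never from a script. Its argument "plan" is a list of rows, each a list of 7 numbers: the opening in per cent of the stroke, from 0 (shut) to 100 (fully open), then the shift along the tool's x, y, z in cm, then the turn, a rotation vector about the tool's x, y, z in degrees. A call has exactly 10 rows; each row shifts and turns the commanded pose from where the row before left it, along the tool's axes as they then stand; what a row does not reach is not made up. A row lasts 1/12 s, in which the tool goes at most 41.7 mm and 7.16 degrees, less where a joint would pass 70% of its speed; a pose out of reach is approached as far as the arm can. A call is refused whole if a number of a shift passes 4.17 or a number of a turn 7.16, either way. A call with a gripper value outside its range is refused whole. The fingers move at their own pace and stop on an object; "newtons" is the grip in N (left out, the last holds). Time passes only in rows, so rows that do not move let the fingers close, or fill a call up. It gives the time, the measured TCP pose, the force and the opening at its end, in the units of the state.
- arm.observe(): the state, without advancing time (a new reading comes with each control period).
- arm.read_camera(name): name is "scene" or "top" or "wrist"; returns the picture (420x560x3 uint8, red, green, blue); there is no depth.
- arm.camera_info(name): a dict with "fx", "fy", "cx", "cy" (pixels), "xyz" and "attitude" of the camera in the world; the wrist camera has in their place "hand_eye" (4x4, takes a point from camera to tool coordinates, whose origin is the TCP and whose axes are the tool frame's). Camera axes: x right, y down, z forward; pixel columns grow to the right and rows downward; lengths in m; the calibration is good to about 2 mm. The wrist camera is an equidistant fisheye: a pixel r from the principal point sees the ray r / f radians off the axis. A picture is of the moment at which its call begins: read the wrist's pose just before it. camera_info takes no time and is no camera call.
- arm.job_done(): hands the job in, once; it reports no verdict.
The state is a dict: "time": time; "q": joint angles; "qvel": joint speeds; "joint_efforts": joint torques, N m; "eef_pos": TCP position; "orientation": TCP orientation; "ft_force": force on the tool from outside, world axes, zero at the start; "wrist_torque": the same for the moment, N m; "width": finger opening in m.
Only numpy, scipy, OpenCV 4.12 (cv2) and the standard library are available. Lean on these libraries where they do the work, as an engineer would, in place of code of your own. Each camera call takes 0.05 s, during which the arm holds its last target. There are 200 camera calls.

## Working session

There is one attempt and no reset: what is moved stays moved. The work goes in short steps, Python scripts to look and compute and a tool call to move; the robot and the scene stay as the last step left them, time stands still between calls to the robot, and variables do not carry over. Pictures are saved under pics/ and viewed, about 8 in all and at most 12, crops included, and the job is handed in when it is done.

Besides the shell and the picture viewer there is one more tool, called as name(argument=value, ...) on one line, values as JSON. move_arm: Moves the arm, as the interface text tells. Its arguments: {"type":"object","properties":{"plan":{"type":"array","items":{"type":"array","items":{"type":"number"}}},"newtons":{"type":"number"}},"required":["plan"]}

```bash
mkdir -p pics; ls; python3 - <<'E'
from plant import arm
import cv2,numpy as np
s=arm.observe();print(s)
for n in ("scene","top","wrist"):
    print(n,arm.camera_info(n))
    im=arm.read_camera(n);cv2.imwrite(f"pics/{n}0.png",im[:,:,::-1])
E
```

```text
pics
{'time': 0.0, 'q': array([-1.43246854,  0.42677284,  0.07383769,  1.60661296, -0.03409219,
        1.11074734, -0.06712808]), 'qvel': array([ 8.29922555e-04,  7.24121031e-04,  1.06886814e-03,  7.89525443e-04,
        4.88942519e-05, -7.32393721e-04, -1.54206048e-04]), 'joint_efforts': array([ 6.44591437e-04, -9.49829292e+01,  3.76060769e+00, -4.63514829e+01,
        1.90765673e-02,  1.01349223e-02, -5.08797348e-05]), 'eef_pos': array([0.19152827, 0.64687783, 0.25558029]), 'orientation': array([-0.56625067,  0.56684779,  0.42276887, -0.4234504 ]), 'ft_force': array([-0.44278805, -0.04836902,  0.50503303]), 'wrist_torque': array([-0.06419785,  0.04192009,  0.03391439]), 'width': 0.08504533490408997}
scene {'fx': 423.3388206638416, 'fy': 423.3388206638416, 'cx': 282.36775267589724, 'cy': 207.55670152434251, 'xyz': array([0.97968175, 0.66426844, 0.83249939]), 'attitude': array([-0.12142728,  0.29727928,  0.86630656, -0.38261388])}
top {'fx': 420.3256281683294, 'fy': 420.3256281683294, 'cx': 279.0223386612378, 'cy': 213.5868053028129, 'xyz': array([0.29665314, 0.00404541, 1.06104015]), 'attitude': array([-0.06241902,  0.71380917, -0.6941982 ,  0.06833141])}
wrist {'fx': 325.19226210127806, 'fy': 325.19226210127806, 'cx': 284.0867981119496, 'cy': 213.65139620029942, 'hand_eye': array([[ 9.99999422e-01, -6.14265835e-05,  1.07352091e-03,
        -2.37008124e-05],
       [-1.05183410e-03, -2.63214356e-01,  9.64736802e-01,
        -1.18291129e-01],
       [ 2.23305630e-04, -9.64737373e-01, -2.63214269e-01,
         6.63850884e-02],
       [ 0.00000000e+00,  0.00000000e+00,  0.00000000e+00,
         1.00000000e+00]])}
```

View pics/scene0.png

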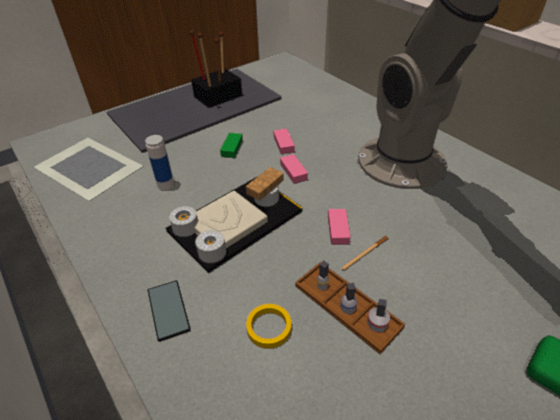

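View pics/top0.png

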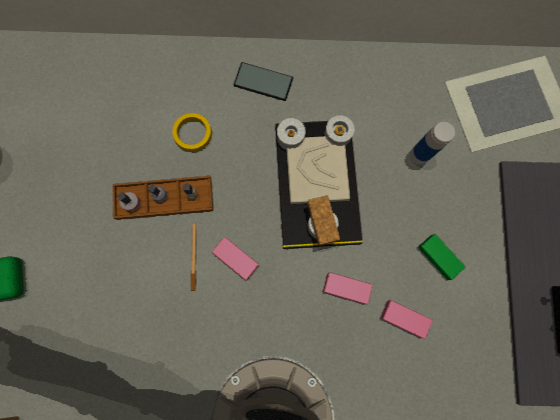

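```bash
cat > h.py <<'E'
import numpy as np,cv2
from scipy.spatial.transform import Rotation as R
from plant import arm
def rot(q): return R.from_quat(np.roll(q,-1)).as_matrix()
def ray(cam,u,v,s=None):
    c=arm.camera_info(cam);x=(u-c["cx"])/c["fx"];y=(v-c["cy"])/c["fy"]
    if cam!="wrist":
        return c["xyz"],rot(c["attitude"])@np.array([x,y,1.])
    r=np.hypot(x,y);k=np.sin(r)/max(r,1e-9);d=np.array([k*x,k*y,np.cos(r)])
    T=c["hand_eye"];Rt=rot(s["orientation"])
    return Rt@T[:3,3]+s["eef_pos"],Rt@T[:3,:3]@d
def onz(cam,u,v,z,s=None):
    o,d=ray(cam,u,v,s);return o+d*(z-o[2])/d[2]
def proj(cam,p,s):   # world -> wrist pixel
    c=arm.camera_info(cam);T=c["hand_eye"];Rt=rot(s["orientation"])
    q=T[:3,:3].T@(Rt.T@(np.asarray(p)-s["eef_pos"])-T[:3,3])
    th=np.arctan2(np.hypot(q[0],q[1]),q[2]);f=np.hypot(q[0],q[1])
    return np.array([c["cx"],c["cy"]])+c["fx"]*th*q[:2]/f
def big(mask,n=1):
    cs,_=cv2.findContours(mask.astype(np.uint8),cv2.RETR_EXTERNAL,cv2.CHAIN_APPROX_NONE)
    return sorted(cs,key=cv2.contourArea)[::-1][:n]
E
python3 - <<'E'
from h import *
s=arm.observe();print(rot(s["orientation"]).round(3))
im=cv2.imread("pics/top0.png");hsv=cv2.cvtColor(im,cv2.COLOR_BGR2HSV)
H,S,V=[hsv[:,:,i].astype(int) for i in range(3)]
def rect(m,roi,z,name):
    k=np.zeros_like(m);x0,x1,y0,y1=roi;k[y0:y1,x0:x1]=m[y0:y1,x0:x1]
    c=big(k)[0]; b=cv2.boxPoints(cv2.minAreaRect(c))
    P=np.array([onz("top",*p,z) for p in b]);print(name,b.round(1).tolist(),'\n',P.round(4).tolist(),'ctr',P.mean(0).round(4),'sides',np.linalg.norm(P[1]-P[0]).round(3),np.linalg.norm(P[2]-P[1]).round(3))
    for a,bb in ((P[0],P[1]),(P[1],P[2])): print('  dir deg',np.degrees(np.arctan2(*(bb-a)[[1,0]])).round(1))
rect(V<45,(260,380,100,260),.018,'board')
rect((S>110)&(H<22)&(V>60),(295,350,190,248),.093,'block')
rect((S>80)&(H<22)&(V>40),(100,225,165,230),.018,'rack')
# far hubs
from itertools import product
g=cv2.cvtColor(im,cv2.COLOR_BGR2GRAY)
c=cv2.HoughCircles(g[100:160,260:370],cv2.HOUGH_GRADIENT,1,30,param1=100,param2=12,minRadius=11,maxRadius=18)
for u,v,r in c[0][:4]: print('hub',u+260,v+100,r,onz("top",u+260,v+100,.063).round(4))
crop=np.hstack([cv2.resize(im[165:230,100:225],None,fx=4,fy=4,interpolation=cv2.INTER_CUBIC),cv2.resize(im[190:255,280:365],None,fx=4,fy=4,interpolation=cv2.INTER_CUBIC)][:1])
sc=cv2.imread("pics/scene0.png")[140:240,230:320]
cv2.imwrite("pics/c1.png",np.vstack([crop,np.hstack([cv2.resize(im[190:255,280:365],(340,260)),cv2.resize(sc,(160,260))])]))
E
```

```text
[[ 0.284 -0.    -0.959]
 [ 0.959 -0.001  0.284]
 [-0.001 -1.    -0.   ]]
board [[274.70001220703125, 124.0999984741211], [309.3999938964844, 121.80000305175781], [317.1000061035156, 242.3000030517578], [282.5, 244.5]] 
 [[0.7311, 0.0157, 0.018], [0.7403, -0.0754, 0.018], [0.4221, -0.0991, 0.018], [0.414, -0.0128, 0.018]] ctr [ 0.5769 -0.0429  0.018 ] sides 0.092 0.319
  dir deg -84.3
  dir deg -175.7
block [[306.5, 200.1999969482422], [328.0, 194.39999389648438], [340.20001220703125, 240.0], [318.70001220703125, 245.8000030517578]] 
 [[0.5121, -0.0656, 0.093], [0.5275, -0.1162, 0.093], [0.4199, -0.1452, 0.093], [0.4051, -0.0955, 0.093]] ctr [ 0.4661 -0.1056  0.093 ] sides 0.053 0.111
  dir deg -73.0
  dir deg -164.9
rack [[110.0999984741211, 183.60000610351562], [210.0, 174.8000030517578], [213.1999969482422, 210.60000610351562], [113.19999694824219, 219.39999389648438]] 
 [[0.5574, 0.4303, 0.018], [0.5881, 0.1775, 0.018], [0.4949, 0.1643, 0.018], [0.4653, 0.4131, 0.018]] ctr [0.5264 0.2963 0.018 ] sides 0.255 0.094
  dir deg -83.1
  dir deg -171.9
hub 289.5 132.5 15.2 [ 0.6912 -0.0225  0.063 ]
hub 340.5 127.5 14.0 [ 0.7085 -0.1505  0.063 ]
```

View pics/c1.png

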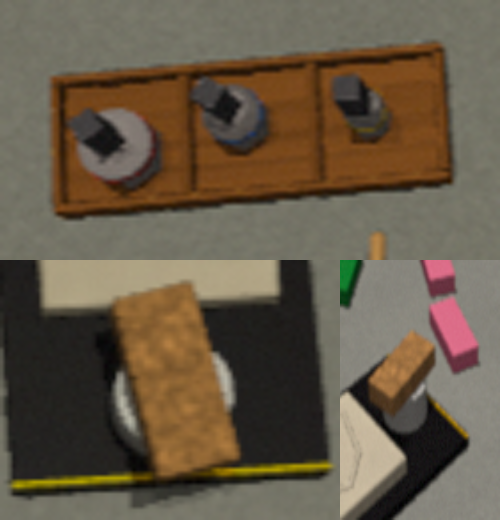

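```bash
cat >> h.py <<'E'
def pose(xyz,ang):  # tool y down, tool x at angle ang (deg) in the plane
    a=np.radians(ang);x=np.array([np.cos(a),np.sin(a),0]);y=np.array([0,0,-1.])
    return np.array(xyz,float),np.column_stack([x,y,np.cross(x,y)])
def step(p1,R1,n,p0=None,R0=None):  # constant row (cm, deg) that reaches p1,R1 in n rows
    s=arm.observe()
    if p0 is None: p0,R0=s["eef_pos"],rot(s["orientation"])
    w=R.from_matrix(R0.T@R1).as_rotvec()/n
    M=sum(R.from_rotvec(k*w).as_matrix() for k in range(n))
    return (100*np.linalg.solve(M,R0.T@(p1-p0))).round(2).tolist(),np.degrees(w).round(2).tolist()
def ang(s): r=rot(s["orientation"]);return np.degrees(np.arctan2(r[1,0],r[0,0]))
E
python3 - <<'E'
from h import *
a=pose([.44,.33,.28],40);print(step(*a,10))
E
```

```text
([-1.42, -0.24, -3.83], [0.0, 3.35, -0.01])
```

move_arm(plan=[[100,-1.42,-0.24,-3.83,0,3.35,0],[100,-1.42,-0.24,-3.83,0,3.35,0],[100,-1.42,-0.24,-3.83,0,3.35,0],[100,-1.42,-0.24,-3.83,0,3.35,0],[100,-1.42,-0.24,-3.83,0,3.35,0],[100,-1.42,-0.24,-3.83,0,3.35,0],[100,-1.42,-0.24,-3.83,0,3.35,0],[100,-1.42,-0.24,-3.83,0,3.35,0],[100,-1.42,-0.24,-3.83,0,3.35,0],[100,-1.42,-0.24,-3.83,0,3.35,0]], newtons=40)

```text
time: 0.98
eef_pos: [0.4408, 0.3283, 0.2803]
orientation: [0.665, -0.665, -0.241, 0.241]
ft_force: [0.9, 0.7, 0.2]
width: 0.0854
```

```bash
python3 - <<'E'
from h import *
s=arm.observe();im=arm.read_camera("wrist")[:,:,::-1]
print(s["eef_pos"],ang(s),s["qvel"].round(2));np.save("w1.npy",[s["eef_pos"].tolist()+s["orientation"].tolist()])
cv2.imwrite("pics/w1.png",im)
print(step(*pose([.466,-.105,.21],105),14))
print(step(*pose([.47,.13,.26],72),6), step(*pose([.466,-.105,.20],105),8,*pose([.47,.13,.26],72)))
E
```

```text
[0.4408216  0.32833135 0.28034568] 39.829873868181146 [ 0.47 -0.25  0.36  0.26  0.01 -0.    0.13]
([-2.96, 0.51, -1.27], [0.01, -4.71, -0.01])
([-2.3, 0.35, -2.29], [0.02, -5.48, -0.01]) ([-2.98, 0.75, -0.13], [0.0, -4.13, 0.0])
```

View pics/w1.png

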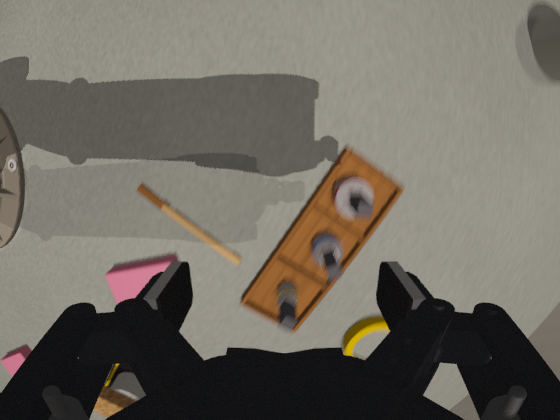

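move_arm(plan=[[100,-2.3,0.35,-2.29,0,-5.5,0],[100,-2.3,0.35,-2.29,0,-5.5,0],[100,-2.3,0.35,-2.29,0,-5.5,0],[100,-2.3,0.35,-2.29,0,-5.5,0],[100,-2.3,0.35,-2.29,0,-5.5,0],[100,-2.3,0.35,-2.29,0,-5.5,0],[100,-2.98,0.75,-0.13,0,-4.13,0],[100,-2.98,0.75,-0.13,0,-4.13,0],[100,-2.98,0.75,-0.13,0,-4.13,0],[100,-2.98,0.75,-0.13,0,-4.13,0]])

```text
time: 1.87
eef_pos: [0.4509, 0.0213, 0.229]
orientation: [0.501, -0.501, -0.499, 0.499]
ft_force: [1.0, 0.5, -0.7]
width: 0.0852
```

move_arm(plan=[[100,-2.98,0.75,-0.13,0,-4.13,0],[100,-2.98,0.75,-0.13,0,-4.13,0],[100,-2.98,0.75,-0.13,0,-4.13,0],[100,-2.98,0.75,-0.13,0,-4.13,0],[100,0,0,0,0,0,0],[100,0,0,0,0,0,0],[100,0,0,0,0,0,0],[100,0,0,0,0,0,0],[100,0,0,0,0,0,0],[100,0,0,0,0,0,0]])

```text
time: 2.7
eef_pos: [0.4688, -0.0943, 0.1995]
orientation: [-0.425, 0.425, 0.565, -0.565]
ft_force: [0.8, -0.1, -1.1]
width: 0.0852
```

```bash
python3 - <<'E'
from h import *
s=arm.observe();im=arm.read_camera("wrist")[:,:,::-1]
print(s["eef_pos"],ang(s),rot(s["orientation"]).round(3).tolist(),s["q"].round(2))
cv2.imwrite("pics/w2.png",im)
hsv=cv2.cvtColor(im,cv2.COLOR_BGR2HSV);H,S,V=[hsv[:,:,i].astype(int) for i in range(3)]
m=(S>110)&(H<22)&(V>60)
for c in big(m,2):
    b=cv2.boxPoints(cv2.minAreaRect(c));print(cv2.contourArea(c),b.round(0).tolist(),[onz("wrist",*p,.093,s).round(4).tolist() for p in b])
E
```

```text
[ 0.46881735 -0.09428237  0.19952908] 106.10923569125006 [[-0.277, 0.0, -0.961], [0.961, 0.0, -0.277], [0.0, -1.0, -0.0]] [-0.42  0.18  0.54  2.12 -0.12  0.87  2.05]
9625.5 [[232.0, 136.0], [304.0, 136.0], [304.0, 281.0], [232.0, 281.0]] [[0.4206, -0.1455, 0.093], [0.4072, -0.0977, 0.093], [0.5116, -0.0658, 0.093], [0.5276, -0.1194, 0.093]]
2501.5 [[464.0, 333.0], [469.0, 276.0], [563.0, 284.0], [558.0, 341.0]] [[0.5301, 0.1032, 0.093], [0.4733, 0.0745, 0.093], [0.456, 0.215, 0.093], [0.5261, 0.2711, 0.093]]
```

View pics/w2.png

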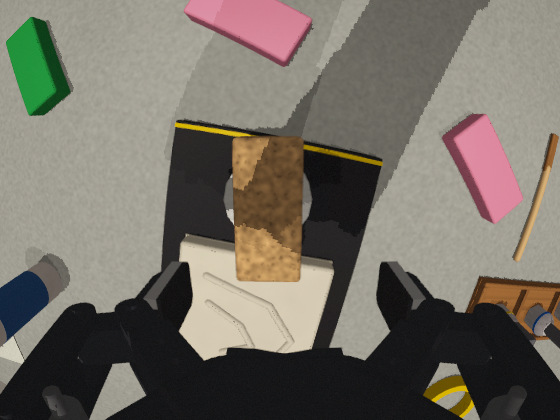

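move_arm(plan=[[100,-1.1,1.5,0.5,0,0,0],[100,0,3.2,0,0,0,0],[100,0,3.2,0,0,0,0],[100,0,2.0,0,0,0,0],[100,0,0.85,0,0,0,0],[100,0,0,0,0,0,0],[100,0,0,0,0,0,0],[30,0,0,0,0,0,0],[30,0,0,0,0,0,0],[30,0,0,0,0,0,0]], newtons=40)

```text
time: 3.58
eef_pos: [0.4676, -0.107, 0.0929]
orientation: [-0.425, 0.426, 0.565, -0.564]
ft_force: [-0.6, -0.4, 0.6]
width: 0.0513
```

move_arm(plan=[[30,0,0,0,0,0,0],[30,0,0,0,0,0,0],[30,0,0,0,0,0,0],[30,0,0,0,0,0,0],[30,0,-1,0,0,0,0],[30,0,-2,0,0,0,0],[30,0,-3,0,0,0,0],[30,0,-3,0,0,0,0],[30,0,0,0,0,0,0],[30,0,0,0,0,0,0]])

```text
time: 4.42
eef_pos: [0.4679, -0.107, 0.1839]
orientation: [-0.424, 0.426, 0.566, -0.564]
ft_force: [0.1, 0.2, -1.0]
width: 0.0494
```

```bash
python3 - <<'E'
from h import *
print(step(*pose([.62,.09,.16],95),8))
E
```

```text
([2.05, 0.3, -2.35], [0.03, 1.38, 0.0])
```

move_arm(plan=[[30,2.05,0.3,-2.35,0,1.38,0],[30,2.05,0.3,-2.35,0,1.38,0],[30,2.05,0.3,-2.35,0,1.38,0],[30,2.05,0.3,-2.35,0,1.38,0],[30,2.05,0.3,-2.35,0,1.38,0],[30,2.05,0.3,-2.35,0,1.38,0],[30,2.05,0.3,-2.35,0,1.38,0],[30,2.05,0.3,-2.35,0,1.38,0],[30,0,0,0,0,0,0],[30,0,2.5,0,0,0,0]])

```text
time: 5.25
eef_pos: [0.6216, 0.092, 0.1347]
orientation: [-0.476, 0.478, 0.523, -0.521]
ft_force: [1.3, 0.2, -1.5]
width: 0.0492
```

move_arm(plan=[[30,0,3,0,0,0,0],[30,0,3,0,0,0,0],[30,0,2,0,0,0,0],[30,0,1.2,0,0,0,0],[30,0,0.8,0,0,0,0],[30,0,0.3,0,0,0,0],[30,0,0,0,0,0,0],[30,0,0,0,0,0,0],[30,0,0,0,0,0,0],[30,0,0,0,0,0,0]])

```text
time: 6.08
eef_pos: [0.6196, 0.0901, 0.0304]
orientation: [-0.477, 0.478, 0.522, -0.521]
ft_force: [-0.0, -0.6, -2.4]
width: 0.0491
```

move_arm(plan=[[100,0,0,0,0,0,0],[100,0,0,0,0,0,0],[100,0,0,0,0,0,0],[100,0,0,0,0,0,0],[100,0,0,0,0,0,0],[100,0,-2,0,0,0,0],[100,0,-4,0,0,0,0],[100,0,-4,0,0,0,0],[100,0,-3,0,0,0,0],[100,0,0,0,0,0,0]])

```text
time: 6.92
eef_pos: [0.622, 0.0901, 0.166]
orientation: [-0.476, 0.479, 0.524, -0.519]
ft_force: [1.4, 0.7, 0.2]
width: 0.0853
```

```bash
python3 - <<'E'
from h import *
print(step(*pose([.475,-.1,.17],95),7))
E
```

```text
([-2.52, -0.07, 2.33], [0.06, -0.0, 0.01])
```

move_arm(plan=[[100,-2.52,-0.07,2.33,0.06,0,0],[100,-2.52,-0.07,2.33,0.06,0,0],[100,-2.52,-0.07,2.33,0.06,0,0],[100,-2.52,-0.07,2.33,0.06,0,0],[100,-2.52,-0.07,2.33,0.06,0,0],[100,-2.52,-0.07,2.33,0.06,0,0],[100,-2.52,-0.07,2.33,0.06,0,0],[100,0,0,0,0,0,0],[100,0,0,0,0,0,0],[100,0,0,0,0,0,0]])

```text
time: 7.75
eef_pos: [0.4725, -0.0997, 0.1654]
orientation: [0.479, -0.476, -0.52, 0.523]
ft_force: [1.2, 0.2, -0.1]
width: 0.0856
```

```bash
python3 - <<'E'
from h import *
s=arm.observe();im=arm.read_camera("wrist")[:,:,::-1]
print(s["eef_pos"],ang(s),s["ft_force"])
cv2.imwrite("pics/w3.png",im)
c=im[120:300,180:380];p=proj("wrist",[.463,-.107,.063],s);print(p)
cv2.imwrite("pics/w3c.png",cv2.resize(c,None,fx=3,fy=3,interpolation=cv2.INTER_CUBIC))
E
```

```text
[ 0.47250695 -0.09970048  0.16541662] 94.99774603957287 [ 1.19404413  0.22031265 -0.05655539]
[274.6661687  209.06051231]
```

View pics/w3c.png

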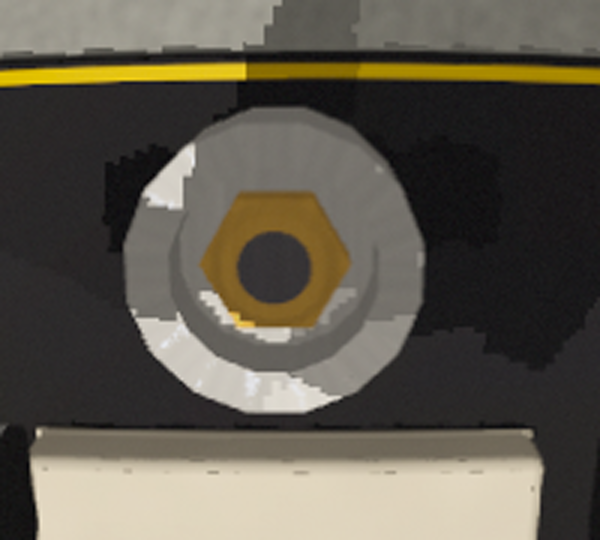

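```bash
python3 - <<'E'
from h import *
s=arm.observe()
im=cv2.imread("pics/w3.png");hsv=cv2.cvtColor(im,cv2.COLOR_BGR2HSV);H,S,V=[hsv[:,:,i].astype(int) for i in range(3)]
m=np.zeros(H.shape,bool);k=(slice(170,240),slice(235,310))
m[k]=((S>120)&(H<30)&(V>50))[k]
c=big(m)[0];a=cv2.approxPolyDP(cv2.convexHull(c),3,True)[:,0];print("brass",a.tolist())
W=np.array([onz("wrist",*p,.057,s)[:2] for p in a.astype(float)]);print(W.round(4).tolist(),W.mean(0))
d=np.roll(W,-1,0)-W;print('edges mm',(1000*np.hypot(*d.T)).round(1),'dir mod60',(np.degrees(np.arctan2(d[:,1],d[:,0]))%60).round(1))
h=np.zeros(H.shape,bool);h[k]=((V<75)&(S<100))[k]
cs=[x for x in big(h,8) if 200<cv2.contourArea(x)<1500 ]
for x in cs:
    e=cv2.fitEllipse(x);print('hole',e,onz("wrist",*e[0],.058,s))
# hub outer: bright/gray vs black board
g=np.zeros(H.shape,bool);q=(slice(150,262),slice(215,328));g[q]=((V>85))[q]
x=cv2.convexHull(big(g)[0]);e=cv2.fitEllipse(x);print('hub',e,onz("wrist",*e[0],.063,s),cv2.boundingRect(x))
E
```

```text
brass [[283, 184], [295, 210], [284, 228], [259, 228], [247, 209], [260, 184]]
[[0.446, -0.1023], [0.4641, -0.092], [0.4783, -0.0987], [0.48, -0.117], [0.4664, -0.1266], [0.4474, -0.1185]] [ 0.46368519 -0.10920614]
edges mm [20.9 15.7 18.3 16.6 20.7 16.3] dir mod60 [29.5 34.8 35.1 35.4 37.  34.9]
hole ((270.8301696777344, 208.89990234375), (22.60447120666504, 23.14456558227539), 109.12445068359375) [ 0.46456705 -0.10942987  0.058     ]
hub ((270.9801940917969, 207.26254272460938), (99.66496276855469, 101.77681732177734), 8.845136642456055) [ 0.46211514 -0.10932468  0.063     ] (221, 156, 101, 102)
```

```bash
python3 - <<'E'
from h import *
for n,u,v in (("L",122.5,196.2),("M",152.5,188.2),("S",186.7,187)): print(n,onz("top",u,v,.088).round(4))
L=onz("top",122.5,196.2,.088)
print(step(*pose([.46,.16,.23],78),7), step(*pose([L[0],L[1],.22],50),7,*pose([.46,.16,.23],78)))
E
```

```text
L [0.5101 0.3693 0.088 ]
M [0.5316 0.3003 0.088 ]
S [0.537  0.2195 0.088 ]
([3.71, -0.92, 0.33], [-0.06, 2.44, -0.01]) ([3.05, 0.14, 0.57], [0.0, 4.0, 0.0])
```

move_arm(plan=[[100,3.71,-0.92,0.33,-0.06,2.44,0],[100,3.71,-0.92,0.33,-0.06,2.44,0],[100,3.71,-0.92,0.33,-0.06,2.44,0],[100,3.71,-0.92,0.33,-0.06,2.44,0],[100,3.71,-0.92,0.33,-0.06,2.44,0],[100,3.71,-0.92,0.33,-0.06,2.44,0],[100,3.71,-0.92,0.33,-0.06,2.44,0],[100,3.05,0.14,0.57,0,4,0],[100,3.05,0.14,0.57,0,4,0],[100,3.05,0.14,0.57,0,4,0]])

```text
time: 8.63
eef_pos: [0.4681, 0.2553, 0.2252]
orientation: [-0.593, 0.594, 0.384, -0.385]
ft_force: [0.4, -0.5, -0.0]
width: 0.0854
```

move_arm(plan=[[100,3.05,0.14,0.57,0,4,0],[100,3.05,0.14,0.57,0,4,0],[100,3.05,0.14,0.57,0,4,0],[100,3.05,0.14,0.57,0,4,0],[100,0,0,0,0,0,0],[100,0,0,0,0,0,0],[100,0,0,0,0,0,0],[100,0,0,0,0,0,0],[100,0,0,0,0,0,0],[100,0,0,0,0,0,0]])

```text
time: 9.47
eef_pos: [0.51, 0.3683, 0.2199]
orientation: [-0.641, 0.641, 0.298, -0.298]
ft_force: [-0.5, -0.3, -0.5]
width: 0.0853
```

```bash
python3 - <<'E'
from h import *
s=arm.observe();im=arm.read_camera("wrist")[:,:,::-1]
print(s["eef_pos"],ang(s))
cv2.imwrite("pics/w4.png",im)
p=proj("wrist",[.5101,.3693,.088],s);print(p)
u,v=p.astype(int);x0,y0=u-60,v-60
cv2.imwrite("pics/w4c.png",cv2.resize(im[y0:y0+100,x0:x0+120],None,fx=5,fy=5,interpolation=cv2.INTER_CUBIC));print(x0,y0)
E
```

```text
[0.51000581 0.36825617 0.2198707 ] 49.90187754849774
[284.86107624 210.73339758]
224 150
```

View pics/w4c.png

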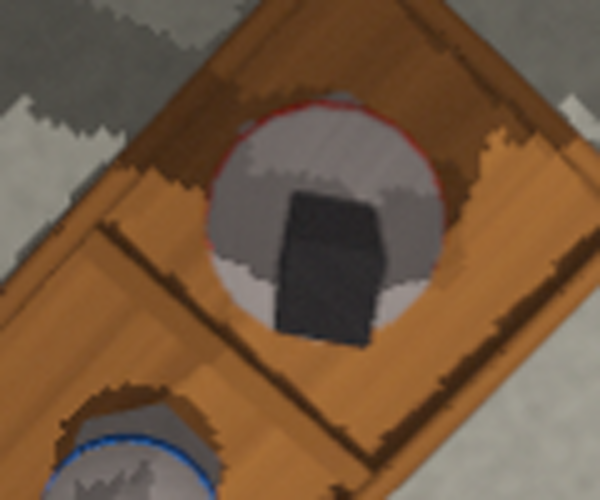

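```bash
python3 - <<'E'
from h import *
s=arm.observe()
P=np.array([[287,243],[386,259],[370,348],[276,331]])/5+[224,150]
W=np.array([onz("wrist",*p,.088,s)[:2] for p in P]);c=W.mean(0)
d=np.roll(W,-1,0)-W;print(c,(1000*np.hypot(*d.T)).round(1),(np.degrees(np.arctan2(d[:,1],d[:,0]))%90).round(1))
# round shoulder/skirt: circle of the red band, z unknown ~ .03+.006
for a in (38,40,42): print(a,step(*pose([c[0],c[1],.12],a),3))
E
```

```text
[0.5117273  0.37334043] [15.9 14.8 15.3 14.5] [40.5 40.7 39.3 42.8]
38 ([0.16, 3.33, 0.08], [0.01, 3.97, -0.01])
40 ([0.16, 3.33, 0.07], [0.01, 3.3, -0.01])
42 ([0.16, 3.33, 0.07], [0.01, 2.64, -0.01])
```

move_arm(plan=[[100,0.16,3.3,0.08,0,3.07,0],[100,0.16,3.3,0.08,0,3.07,0],[100,0.16,3.3,0.08,0,3.07,0],[100,0,2.4,0,0,0,0],[100,0,1.4,0,0,0,0],[100,0,0.5,0,0,0,0],[100,0,0,0,0,0,0],[100,0,0,0,0,0,0],[100,0,0,0,0,0,0],[5,0,0,0,0,0,0]], newtons=60)

```text
time: 10.35
eef_pos: [0.5122, 0.3742, 0.079]
orientation: [0.663, -0.663, -0.247, 0.245]
ft_force: [-0.9, -0.4, 0.0]
width: 0.0755
```

move_arm(plan=[[5,0,0,0,0,0,0],[5,0,0,0,0,0,0],[5,0,0,0,0,0,0],[5,0,0,0,0,0,0],[5,0,0,0,0,0,0],[5,0,0,0,0,0,0],[5,0,0,0,0,0,0],[5,0,0,0,0,0,0],[5,0,0,0,0,0,0],[5,0,0,0,0,0,0]])

```text
time: 11.18
eef_pos: [0.5116, 0.3738, 0.0776]
orientation: [-0.663, 0.663, 0.246, -0.246]
ft_force: [-0.5, -0.4, 2.3]
width: 0.0152
```

```bash
python3 - <<'E'
from h import *
s=arm.observe();print(s["eef_pos"],ang(s),s["ft_force"],s["width"],rot(s["orientation"])[:,1])
E
```

```text
[0.51160799 0.3738091  0.07757901] 40.71906136143158 [-0.546144   -0.39691784  2.28055439] 0.015182015246019089 [ 4.82372518e-05 -9.96625625e-04 -9.99999502e-01]
```

```bash
python3 - <<'E'
from h import *
s=arm.observe()
b=pose([.48,.13,.20],38)
print(step(*b,7,*pose([.5116,.3738,.2],40.7)), step(*pose([.4638,-.1093,.16],35),7,*b))
E
```

```text
([-2.57, 0.0, -2.4], [0.0, 0.39, 0.0]) ([-2.23, 0.57, -2.6], [0.0, 0.43, 0.0])
```

move_arm(plan=[[5,0,-0.6,0,0,0,0],[5,0,-1.6,0,0,0,0],[5,0,-3.2,0,0,0,0],[5,0,-3.2,0,0,0,0],[5,0,-2.6,0,0,0,0],[5,0,-1,0,0,0,0],[5,0,0,0,0,0,0],[5,0,0,0,0,0,0],[5,0,0,0,0,0,0],[5,0,0,0,0,0,0]])

```text
time: 12.02
eef_pos: [0.5109, 0.3734, 0.1978]
orientation: [-0.662, 0.664, 0.245, -0.247]
ft_force: [-0.4, 0.6, -2.5]
width: 0.0155
```

move_arm(plan=[[5,-2.57,0,-2.4,0,0.39,0],[5,-2.57,0,-2.4,0,0.39,0],[5,-2.57,0,-2.4,0,0.39,0],[5,-2.57,0,-2.4,0,0.39,0],[5,-2.57,0,-2.4,0,0.39,0],[5,-2.57,0,-2.4,0,0.39,0],[5,-2.57,0,-2.4,0,0.39,0],[5,-2.23,0.57,-2.6,0,0.43,0],[5,-2.23,0.57,-2.6,0,0.43,0],[5,-2.23,0.57,-2.6,0,0.43,0]])

```text
time: 12.85
eef_pos: [0.4735, 0.0256, 0.182]
orientation: [-0.671, 0.672, 0.222, -0.223]
ft_force: [1.6, -0.5, -1.6]
width: 0.0152
```

move_arm(plan=[[5,-2.23,0.57,-2.6,0,0.43,0],[5,-2.23,0.57,-2.6,0,0.43,0],[5,-2.23,0.57,-2.6,0,0.43,0],[5,-2.23,0.57,-2.6,0,0.43,0],[5,0,0,0,0,0,0],[5,0,0,0,0,0,0],[5,0,0,0,0,0,0],[5,0,0,0,0,0,0],[5,0,0,0,0,0,0],[5,0,0,0,0,0,0]])

```text
time: 13.68
eef_pos: [0.4636, -0.1085, 0.1601]
orientation: [-0.674, 0.675, 0.213, -0.213]
ft_force: [0.7, 1.1, -2.5]
width: 0.0154
```

```bash
python3 - <<'E'
from h import *
s=arm.observe();im=arm.read_camera("wrist")[:,:,::-1];cv2.imwrite("pics/w5.png",im)
sc=arm.read_camera("scene")[:,:,::-1];cv2.imwrite("pics/s5.png",sc)
print(s["eef_pos"],ang(s),s["ft_force"],rot(s["orientation"])[:,1])
print(step(*pose([.4638,-.1093,.150],35),1))
cv2.imwrite("pics/w5c.png",np.hstack([cv2.resize(im[130:330,180:380],(400,400)),cv2.resize(sc[140:240,220:320],(400,400))]))
E
```

```text
[ 0.46363829 -0.10848485  0.16014052] 35.076065974273064 [ 0.68100624  1.0634642  -2.4537654 ] [-1.14598540e-05 -9.94165907e-04 -9.99999506e-01]
([-0.01, 1.02, -0.06], [0.05, 0.05, -0.03])
```

View pics/w5c.png

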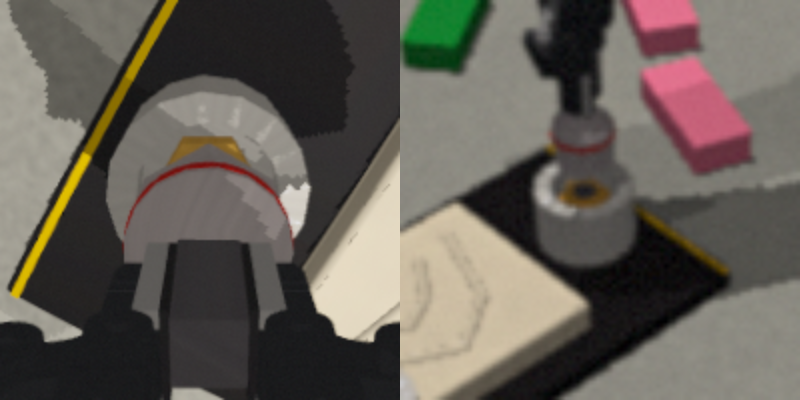

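move_arm(plan=[[5,0,1,-0.06,0,0,0],[5,0,0.8,0,0,0,0],[5,0,0.5,0,0,0,0],[5,0,0.3,0,0,0,0],[5,0,0.2,0,0,0,0],[5,0,0.2,0,0,0,0],[5,0,0.2,0,0,0,0],[5,0,0.2,0,0,0,0],[5,0,0,0,0,0,0],[5,0,0,0,0,0,0]])

```text
time: 14.62
eef_pos: [0.4639, -0.11, 0.1263]
orientation: [-0.674, 0.675, 0.212, -0.212]
ft_force: [0.5, 0.1, 2.2]
width: 0.0152
```

move_arm(plan=[[5,0,0.1,0,0,0,0],[5,0,0.1,0,0,0,0],[5,0,0.1,0,0,0,0],[5,0,0.1,0,0,0,0],[5,0,0,0,0,0,0],[5,0,0,0,0,0,0],[5,0,0,0,0,0,0],[5,0,0,0,0,0,0],[5,0,0,0,0,0,0],[5,0,0,0,0,0,0]])

```text
time: 15.45
eef_pos: [0.4646, -0.1099, 0.123]
orientation: [-0.674, 0.675, 0.213, -0.212]
ft_force: [-4.1, 1.4, 19.5]
width: 0.0151
```

move_arm(plan=[[5,0,-0.5,0,0,0,0],[5,0,-0.4,0,0,0,0],[5,0,0,0,0,-6,0],[5,0,0,0,0,-6,0],[5,0,0,0,0,-6,0],[5,0,0,0,0,-6,0],[5,0,0,0,0,-6,0],[5,0,0,0,0,0,0],[5,0,0,0,0,0,0],[5,0,0,0,0,0,0]])

```text
time: 16.28
eef_pos: [0.4638, -0.11, 0.1313]
orientation: [-0.597, 0.598, 0.379, -0.379]
ft_force: [0.2, -0.4, -2.1]
width: 0.0149
```

```bash
python3 - <<'E'
from h import *
s=arm.observe();sc=arm.read_camera("scene")[:,:,::-1];w=arm.read_camera("wrist")[:,:,::-1];cv2.imwrite("pics/w6.png",w)
print(s["eef_pos"],ang(s),s["ft_force"],rot(s["orientation"])[:,1])
cv2.imwrite("pics/s6c.png",np.hstack([cv2.resize(w[130:330,180:380],(400,400)),cv2.resize(sc[140:240,220:320],(400,400))]))
E
```

```text
[ 0.46380001 -0.11001398  0.13125609] 64.75905824476901 [ 0.20777685 -0.40852717 -2.09215649] [ 1.21869856e-04 -1.06845434e-03 -9.99999422e-01]
```

View pics/s6c.png

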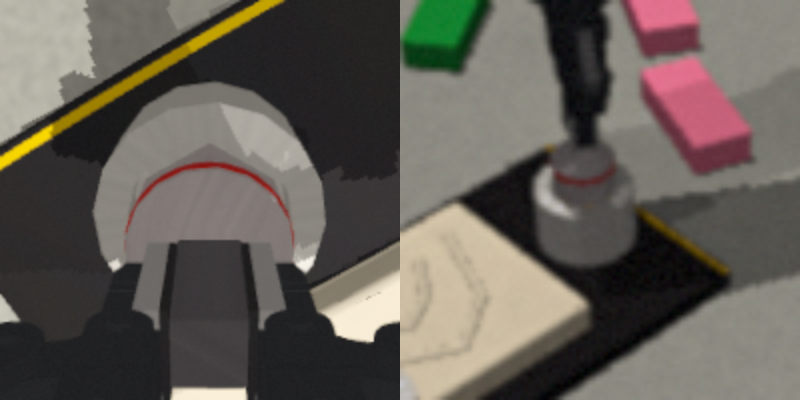

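move_arm(plan=[[5,0,0.2,0,0,0,0],[5,0,0.2,0,0,0,0],[5,0,0.2,0,0,0,0],[5,0,0.1,0,0,0,0],[5,0,0.1,0,0,0,0],[5,0,0.1,0,0,0,0],[5,0,0,0,0,0,0],[5,0,0,0,0,0,0],[5,0,0,0,0,0,0],[5,0,0,0,0,0,0]])

```text
time: 17.22
eef_pos: [0.4638, -0.1099, 0.1222]
orientation: [-0.596, 0.597, 0.38, -0.38]
ft_force: [0.2, -0.1, -3.4]
width: 0.0153
```

No contact force at this yaw: it is sliding on freely. Continue down to the floor (TCP ≈ 0.1146).

move_arm(plan=[[5,0,0.2,0,0,0,0],[5,0,0.2,0,0,0,0],[5,0,0.15,0,0,0,0],[5,0,0.1,0,0,0,0],[5,0,0.05,0,0,0,0],[5,0,0.05,0,0,0,0],[5,0,0.05,0,0,0,0],[5,0,0,0,0,0,0],[5,0,0,0,0,0,0],[5,0,0,0,0,0,0]])

```text
time: 18.05
eef_pos: [0.4638, -0.11, 0.1146]
orientation: [-0.596, 0.597, 0.38, -0.38]
ft_force: [-3.9, 0.3, 12.2]
width: 0.015
```

```bash
python3 - <<'E'
from h import *
s=arm.observe();print(s["eef_pos"],s["ft_force"],s["width"],np.abs(s["qvel"]).max())
t=arm.read_camera("top")[:,:,::-1];sc=arm.read_camera("scene")[:,:,::-1]
cv2.imwrite("pics/end.png",np.vstack([t[60:330,80:480],cv2.resize(sc[140:340,150:430],(400,286))]))
E
```

```text
[ 0.46379959 -0.1099803   0.11456709] [-3.86872544  0.32999677 12.22021178] 0.014958741435632077 0.0010986087140873024
```

View pics/end.png

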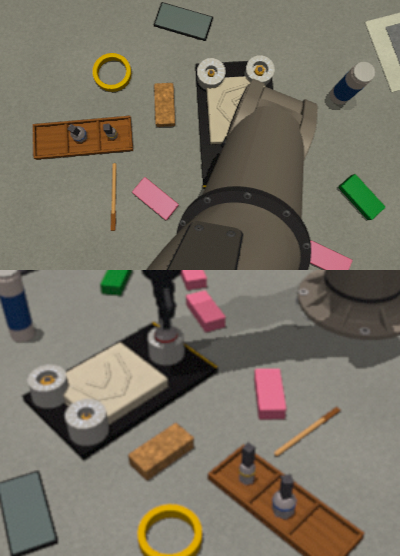

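The picture shows the block flat on the table clear of the board (top view, about 164,104), S and M upright in the rack (109,131 and 78,134), the red-band socket sunk in the front hub, and the can, tape and stick where they were.

```bash
python3 -c "
from plant import arm
print(arm.job_done())"
```

```text
the job is handed in; nothing more can be done
None
```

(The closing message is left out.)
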